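# Lock the filter turret on the optical bench and hold it on the green filter

### The job

On the optical bench, slide the blue saddle that carries the filter turret fully home against the foot of the lens holder, next to the lamp, and tighten its red wing-knob clamp fully, clockwise, to lock it there. Then turn the turret's knob clockwise from shut, counting three clicks to the third stop (the green filter) without running past it, and finish still holding the knob on that stop, because the turret springs shut as soon as it is let go. Do not disturb the other things on the desk.

Things in the scene. Friction and masses are not known exactly. Their poses are not given: they have to be found in the camera images.
- bench: Optical bench fixed to the desk: aluminium rail 640 mm long, 60 wide, top 35 above the desk. Origin on the desk under its middle; y along the rail towards the grey lamp housing (y 196 to 312 mm, 120 tall), x across, z up. Lens holder: black foot 74 x 40 x 20 mm at y 145 to 186 (its near face is the saddle's stop), lens over it at y 171 to 181, top 107. Light sensor at y -295 to -244, top 105.
- saddle (a joint): Position (m) of the blue saddle (plate 84 mm wide, 170 long, top 53 above the desk) along the bench's +y: 0 to 0.150, where it is home against the lens holder's foot, its middle at bench y = 60 mm. Starts at 0.01 to 0.105. Loose, it slides at 1.5 to 3 N and may be slid by its clamp knob; fully clamped it holds against 20 N.
- saddle_mid (a point): Middle of the saddle's top face, 53 mm above the desk, axes as the bench's. The turret's axis is 45 mm from it towards the lens (+y), the clamp's 55 mm the other way (-y), both over the middle of the rail, 100 mm apart. Between them the spring plunger block that makes the clicks, 16 mm high.
- clamp_grip (a point): Grip point of the saddle's clamp, a red wing knob: a bar 48 mm long, 11 thick, 30 high on a vertical screw, from 87 to 117 mm above the desk. The point is on the screw's axis, 105 mm above the desk, and turns with the knob: y along the bar, z up. At joint 0 the bar lies along the rail.
- clamp (a joint): Angle (rad) of the clamp knob, growing clockwise seen from above. Starts slack at 0 to 0.25. Steady friction 0.10 N m; from about 0.9 its pad bites on the rail and it stiffens to 0.18 N m at 1.2, where it is fully tight and stops. It stays where it is left.
- turret_grip (a point): Grip point of the turret's knob: a black bar 46 mm long, 12 thick, 38 high with a white line on top, on an aluminium dial 68 mm across; dial 104 mm, bar's top 142 mm above the desk. The point is on the turret's vertical axis, 129 mm above the desk, and turns with the knob: y along the bar, z up. Shut, the bar lies along the rail. The dial's colour dots pass a small post on the saddle's +x side.
- turret (a joint): Angle (rad) of the turret, growing clockwise seen from above. 0 = shut. Click stops: red 0.349, yellow 0.698, green 1.047 (third), blue 1.396; end 1.50. Return spring 0.13 N m at 0 rising to 0.21 at green, stronger than the notches: let go, it snaps to 0. The torque to turn it sinks 0.05 below the spring's as a stop nears and jumps up 0.13 N m just past it (0.02 rad).
- lens_spare: Loose bystander: spare lens in a black ring on a foot 60 x 45 mm, 97 mm tall, in front of the bench (robot's side). Origin at the centre of its underside.
- prism: Loose bystander: clear acrylic block 75 x 50 x 19 mm lying in front of the bench. Origin at the centre of its underside.
- filter_rack: Loose bystander: wooden rack 100 mm long with four colour filters, 60 mm tall, behind the bench. Origin at the centre of its underside.
- dropper: Loose bystander: amber dropper bottle, 30 mm across, 81 mm tall, in front of the bench. Origin at the centre of its underside.
- beaker: Loose bystander: small white plastic beaker, 44 mm across, 45 mm tall, in front of the sensor end. Origin at the centre of its underside.
- pen: Loose bystander: blue pen 147 mm long behind the bench. Origin under the middle of its barrel.

How it is judged:
On the way, in this order (a step that is already met when the one before it is completed fails the run):
1. the saddle is slid fully home against the lens holder's foot (value of joint saddle above 0.147 m), for 0.1 s.
2. the clamp is tightened fully with the saddle home (value of joint saddle above 0.147 m and value of joint clamp above 1.08 rad), for 0.2 s.
At the end, for the whole second after the job is handed in: The saddle is home (within 3 mm of the foot), the clamp is tight (beyond 1.08 rad), and the gripper still holds the turret's knob (fingers press on it with more than 1.5 N) at the third stop, within 0.12 rad of 1.047 rad (all of step 2 and value of joint turret between 0.927 and 1.167 rad and contact force between the fingers and turret above 1.5 N); the arm keeps its last pose, push and grip.
It fails at once if the turret is run past the third stop, towards the fourth (value of joint turret above 1.25 rad).
It fails at once if another thing on the desk is shoved (more than 30 mm) or knocked over (distance of any of lens_spare, prism, dropper, beaker, pen, filter_rack from where it was at the start of the episode above 0.03 m or angle between any of lens_spare, prism, dropper, beaker, filter_rack's own z axis and vertical above 0.5 rad).
It also fails if it takes over 72 s, if anything falls off the work surface, if the arm or the gripper's body presses on something with over 40 N, if the wrist force passes 120 N, or if a joint passes its speed limit or range.

### The arm

A 6-joint arm with a two-finger parallel gripper is mounted at the origin on the work surface. World frame = base frame: x ahead of the robot, y to its left, z up, the work surface at z = 0. Lengths are in m, angles in rad, forces in N, time in s.
With the tool pointing down it reaches from about 0.325 to 0.9 m from the base axis. Payload 6.1 kg.
Tool frame: the origin (TCP) lies midway between the tips of the shut fingers; the grasp point (between the pads) lies 19 mm behind it; z points along the fingers, y is the line along which they close (so a half turn about z gives the same grasp; the last joint's range is limited). The gripper opens to 85 mm and grips with 20 to 120 N. Pads are 22 mm wide; open, the fingers measure 114 mm over their backs; the gripper's body (76 mm by 85 mm) begins 54 mm behind the grasp point. The pads swing forward as they close: fully open they stand 13 mm farther back than shut.
Start: joints at [-1.316, 0.22, 1.526, -0, 1.395, -0.126], TCP at [0.232, -0.58, 0.231] pointing down, gripper open.
Joint ranges: [-2.98, 2.98], [-0.91, 2.08], [0.09, 2.57], [-1.24, 4.39], [0.2, 2.65], [-2.68, 2.68]. Speed limits (rad/s): [2.57, 2.57, 3.01, 3.14, 3.14, 3.14].

### API

Orientations are given as [roll, pitch, yaw] about the fixed x, y, z axes, in that order (R = Rz(yaw) Ry(pitch) Rx(roll)).
In Python, from plant import movep, move_l, set_joints, gripper_to, hold, inverse_kinematics, observe, get_image, get_calibration, Unreachable, job_done gives the robot as it stands. Calls block until the motion is done:
- movep(position, orientation): joint-space move of the TCP to a pose.
- move_l(position, feed=0.15, rotation=None, max_force=None): straight line of the TCP; rotation=None keeps the orientation; feed is the mean speed in m/s. With max_force (N) it stops when the force on the tool has changed by that much, and returns True; else False.
- set_joints(angles): joint-space move.
- gripper_to(opening, f_grip=None): finger opening in m; f_grip is the grip in N (None keeps the last); returns when the fingers have stopped.
- hold(seconds).
- inverse_kinematics(position, orientation): joint angles nearest the present ones, or None.
- observe(): the state.
- get_image(name): name is "scene" or "top" or "wrist"; returns (picture, depth): 480x640x3 uint8, red, green, blue; 480x640 float32, m along the optical axis (not along the pixel's ray), 0 where there is no reading.
- get_calibration(name): a dict with "intrinsics" (3x3 intrinsics, pixels), "world_from_camera" (4x4, takes a point from camera to world coordinates). Camera axes: x right, y down, z forward; pixel columns grow to the right and rows downward; lengths in m; the calibration is good to about 2 mm. A picture is of the moment at which its call begins: read the wrist's pose just before it. get_calibration takes no time and is no camera call; for the wrist camera it gives the pose at the moment of the call.
A pose or a line that the arm cannot do raises Unreachable and nothing moves.
- job_done(): hands the job in; it is judged then, once.
The state is a dict: "time_s": time; "q": joint angles; "joint_velocities": joint speeds; "joint_torque": joint torques, N m; "eef_pos": TCP position; "tcp_rot": TCP orientation; "ft_force": force on the tool from outside, world axes, zero at the start; "torque": the same for the moment, N m; "opening": finger opening in m; "grasp_force": force on a finger pad.
Only numpy, scipy, OpenCV 4.12 (cv2) and the standard library are available. Lean on these libraries where they do the work, as an engineer would, in place of code of your own. Each camera call takes 0.05 s, during which the arm holds its last target. There are 200 camera calls.

## Working session

There is one attempt and no reset: what is moved stays moved. The work goes in short steps, each a Python script; the robot and the scene stay as the last script left them, time stands still between calls to the robot, and variables do not carry over. Pictures are saved under pics/ and viewed, at most 10 in all, crops included, and the job is handed in when it is done.

```bash
mkdir -p pics; ls; python3 - <<'E'
from plant import *
import cv2,numpy as np
for n in("top","scene"):
    p,d=get_image(n); cv2.imwrite(f"pics/{n}0.png",p[:,:,::-1]); np.savez(f"/tmp/{n}0.npz",p=p,d=d)
    c=get_calibration(n); print(n,np.round(c["intrinsics"],1).tolist(),np.round(c["world_from_camera"],3).tolist())
print(observe())
E
```

```text
pics
top [[484.9, 0.0, 316.4], [0.0, 484.9, 242.6], [0.0, 0.0, 1.0]] [[-0.024, -0.996, 0.082, 0.507], [-1.0, 0.022, -0.018, -0.04], [0.016, -0.082, -0.996, 0.868], [0.0, 0.0, 0.0, 1.0]]
scene [[541.5, 0.0, 316.0], [0.0, 541.5, 237.7], [0.0, 0.0, 1.0]] [[-0.786, 0.484, -0.384, 0.861], [0.618, 0.618, -0.487, 0.352], [0.002, -0.62, -0.784, 0.769], [0.0, 0.0, 0.0, 1.0]]
{'time_s': 0.1, 'q': array([-1.31608956e+00,  2.21128569e-01,  1.52749510e+00, -1.52938717e-05,
        1.39469742e+00, -1.26109225e-01]), 'joint_velocities': array([-0.00092641, -0.00278226, -0.00184172, -0.0005019 ,  0.00228886,
        0.0020325 ]), 'joint_torque': array([ 1.45141330e-03, -4.98244643e+01, -3.90545011e+01, -1.20185427e-04,
        5.69333133e-03,  2.17736408e-05]), 'eef_pos': array([ 0.23214783, -0.5797038 ,  0.23032107]), 'tcp_rot': array([-3.13987606e+00, -2.02460473e-04,  3.80818509e-01]), 'ft_force': array([-0.21657673,  0.2963678 , -0.579359  ]), 'torque': array([ 0.04209165,  0.04961644, -0.03281397]), 'grasp_force': 0.0, 'opening': 0.08548596365251795}
```

View pics/top0.png

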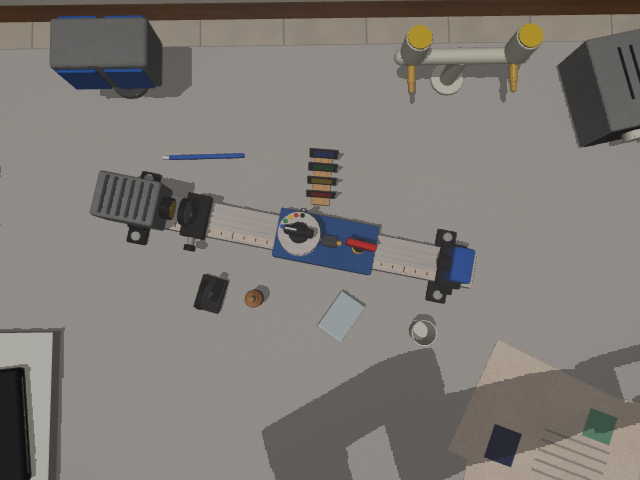

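View pics/scene0.png

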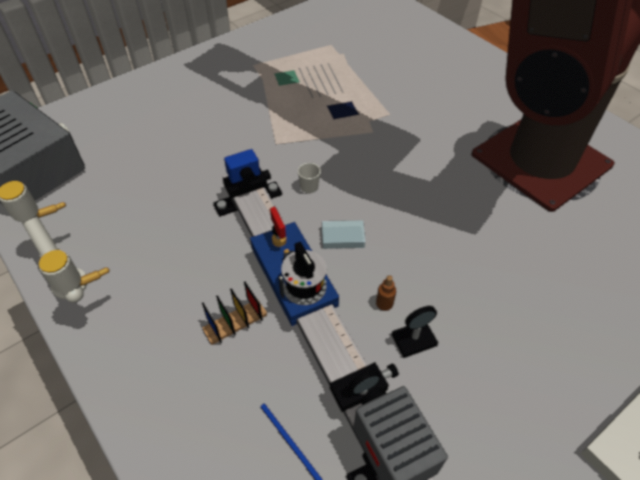

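The top view shows the blue plate at about (327,240), the red knob at (362,244), the turret knob at (298,232) and the lens foot at (196,216). The scene view shows the same parts: red knob (278,225), turret (303,265).

```bash
cat > h.py <<'E'
import numpy as np,cv2
from plant import *
def ray(c,uv):
    K=c["intrinsics"];T=c["world_from_camera"]
    d=np.linalg.inv(K)@np.array([uv[0],uv[1],1.]); return T[:3,3],T[:3,:3]@d
def onz(c,uv,z):
    o,d=ray(c,uv); return o+d*(z-o[2])/d[2]
def tri(r1,r2):
    (o1,d1),(o2,d2)=r1,r2
    s=np.linalg.lstsq(np.c_[d1,-d2],o2-o1,rcond=None)[0]
    a,b=o1+s[0]*d1,o2+s[1]*d2; return (a+b)/2,np.linalg.norm(a-b)
def mask(p,name):
    h=cv2.cvtColor(p,cv2.COLOR_RGB2HSV);H,S,V=[h[...,i].astype(int) for i in range(3)]
    if name=="red": m=((H<6)|(H>174))&(S>190)&(V>90)
    if name=="blue": m=(abs(H-110)<10)&(S>150)&(V>40)
    return m.astype(np.uint8)
def blob(m,near,box):
    m2=np.zeros_like(m);u,v=near;m2[v-box:v+box,u-box:u+box]=m[v-box:v+box,u-box:u+box]
    n,l,s,c=cv2.connectedComponentsWithStats(m2);i=1+np.argmax(s[1:,4])
    return (l==i).astype(np.uint8),s[i],c[i]
E
python3 - <<'E'
from h import *
T=np.load("/tmp/top0.npz");S=np.load("/tmp/scene0.npz");ct,cs=get_calibration("top"),get_calibration("scene")
m,s,c=blob(mask(T["p"],"blue"),(327,240),70)
r=cv2.minAreaRect(cv2.findNonZero(m));print("plate",s,r)
P=np.array([onz(ct,b,.053)[:2] for b in cv2.boxPoints(r)]);print(P,P.mean(0))
for i in range(4):
    e=P[(i+1)%4]-P[i];print(np.linalg.norm(e),np.degrees(np.arctan2(e[1],e[0])))
m1,s1,c1=blob(mask(T["p"],"red"),(362,244),25);m2,s2,c2=blob(mask(S["p"],"red"),(278,225),25)
r1=cv2.minAreaRect(cv2.findNonZero(m1))
Q=np.array([onz(ct,b,.117)[:2] for b in cv2.boxPoints(r1)]);print("red",s1,s2,c1,c2,tri(ray(ct,c1),ray(cs,c2)),Q,r1)
d=T["d"]
for uv in[(362,243),(298,232),(292,228),(340,260),(196,216),(230,215)]:
    o,dd=ray(ct,uv);print(uv,o+dd*d[uv[1],uv[0]])
E
```

```text
plate [280 225   4   3   9] ((281.75, 225.75001525878906), (2.1213202476501465, 2.8284268379211426), 45.0)
[[6.03572302e-01 6.09755791e-03]
 [6.06899445e-01 2.66271680e-03]
 [6.04293942e-01 1.76778023e-04]
 [6.00968540e-01 3.61192381e-03]] [0.60393356 0.00313724]
0.004782051350498123 -45.91247120977163
0.0036011857010680047 -136.34525295232683
0.004781058366569461 134.069993185745
0.0035997151125195907 43.670379320295766Traceback (most recent call last):
  File "<stdin>", line 8, in <module>
  File "h.py", line 19, in blob
    n,l,s,c=cv2.connectedComponentsWithStats(m2);i=1+np.argmax(s[1:,4])
                                                     ~~~~~~~~~^^^^^^^^^
    return _wrapfunc(a, 'argmax', axis=axis, out=out, **kwds)
    return bound(*args, **kwds)
ValueError: attempt to get argmax of an empty sequence
```

```bash
python3 - <<'E'
from h import *
T=np.load("/tmp/top0.npz");S=np.load("/tmp/scene0.npz")
for p,l in((T["p"],[(310,262),(360,260),(355,243),(370,246)]),(S["p"],[(277,220),(281,232),(265,245),(325,300)])):
    h=cv2.cvtColor(p,cv2.COLOR_RGB2HSV)
    print([h[v,u].tolist() for u,v in l])
E
```

```text
[[110, 136, 109], [110, 136, 114], [1, 180, 169], [1, 181, 168]]
[[0, 215, 154], [1, 218, 90], [109, 189, 104], [109, 188, 103]]
```

```bash
sed -i 's/(S>190)&(V>90)/(S>150)\&(V>70)/; s/(S>150)&(V>40)/(S>110)\&(V>40)/' h.py
cat > m.py <<'E'
from h import *
T=np.load("/tmp/top0.npz");S=np.load("/tmp/scene0.npz");ct,cs=get_calibration("top"),get_calibration("scene")
m,s,c=blob(mask(T["p"],"blue"),(327,240),70)
r=cv2.minAreaRect(cv2.findNonZero(m));print("plate",s,r)
P=np.array([onz(ct,b,.053)[:2] for b in cv2.boxPoints(r)]);print(P,P.mean(0))
for i in range(4):
    e=P[(i+1)%4]-P[i];print(np.linalg.norm(e),np.degrees(np.arctan2(e[1],e[0])))
m1,s1,c1=blob(mask(T["p"],"red"),(362,244),25);m2,s2,c2=blob(mask(S["p"],"red"),(278,225),25)
r1=cv2.minAreaRect(cv2.findNonZero(m1))
Q=np.array([onz(ct,b,.117)[:2] for b in cv2.boxPoints(r1)]);print("red",s1,s2,c1,c2,tri(ray(ct,c1),ray(cs,c2)),Q,r1)
d=T["d"]
for uv in[(362,243),(298,232),(292,228),(340,260),(196,216),(230,215)]:
    o,dd=ray(ct,uv);print(uv,o+dd*d[uv[1],uv[0]])
E
python3 m.py
```

```text
plate [ 272  215  107   60 2544] ((325.2948913574219, 240.9764404296875), (99.6981430053711, 48.99397277832031), 10.954063415527344)
[[ 0.55391029  0.02089953]
 [ 0.63515687  0.0038382 ]
 [ 0.5992573  -0.16126375]
 [ 0.5183122  -0.14280779]] [ 0.57665916 -0.06983345]
0.08301863963860157 -11.859473816702781
0.1689598546128498 -102.26737170411754
0.08302247896341429 167.15579605955878
0.16753301174463706 77.73203469495448
red [347 238  30  13 193] [271 207  14  31 199] [361.15025907 244.03626943] [277.63819095 221.57788945] (array([ 0.56503142, -0.1236223 ,  0.10581078]), np.float64(0.0022835999052435367)) [[ 0.56635213 -0.09975262]
 [ 0.57585171 -0.10240971]
 [ 0.56364831 -0.14681273]
 [ 0.55416459 -0.14410795]] ((361.23529052734375, 244.058837890625), (29.589345932006836, 6.305926322937012), 14.03624439239502)
(362, 243) [ 0.56671392 -0.12464084  0.11589321]
(298, 232) [ 0.58338438 -0.02582502  0.1420969 ]
(292, 228) [ 0.58941346 -0.01698832  0.144015  ]
(340, 260) [ 0.54371936 -0.09359875  0.05514651]
(196, 216) [0.62318321 0.14665107 0.05609435]
(230, 215) [0.62649697 0.09281077 0.0363016 ]
```

```bash
python3 - <<'E'
from h import *
y=np.radians(74.7)
movep([.565,-.1235,.23],[np.pi,0,y])
o=observe();print(o["time_s"],o["eef_pos"],o["q"],o["ft_force"],o["torque"])
c=get_calibration("wrist");p,d=get_image("wrist");cv2.imwrite("pics/w1.png",p[:,:,::-1])
print(c["world_from_camera"].round(3).tolist())
m=mask(p,"red");n,l,s,cc=cv2.connectedComponentsWithStats(m);i=1+np.argmax(s[1:,4]);r=cv2.minAreaRect(cv2.findNonZero((l==i).astype(np.uint8)));print(s[i],r)
Q=np.array([onz(c,b,.117)[:2] for b in cv2.boxPoints(r)]);print(Q,Q.mean(0));np.savez("/tmp/w1.npz",p=p,d=d,K=c["intrinsics"],T=c["world_from_camera"])
E
```

```text
2.1333 [ 0.56484119 -0.12447761  0.2299941 ] [-3.53046610e-01  1.10767812e-01  1.65265932e+00 -3.10818484e-04
  1.37814767e+00 -8.44995846e-02] [ 0.18074972 -0.49275494 -0.03765235] [-0.0352057  -0.0027407   0.03937472]
[[0.964, -0.253, -0.082, 0.586], [-0.266, -0.916, -0.3, -0.048], [0.001, 0.311, -0.95, 0.373], [0.0, 0.0, 0.0, 1.0]]
[318 199  15  65 837] ((325.0, 231.0), (14.0, 64.0), 0.0)
[[ 0.55491247 -0.14332686]
 [ 0.56848893 -0.09512487]
 [ 0.57833665 -0.09784147]
 [ 0.5653525  -0.14620857]] [ 0.56677264 -0.12062545]
```

View pics/w1.png

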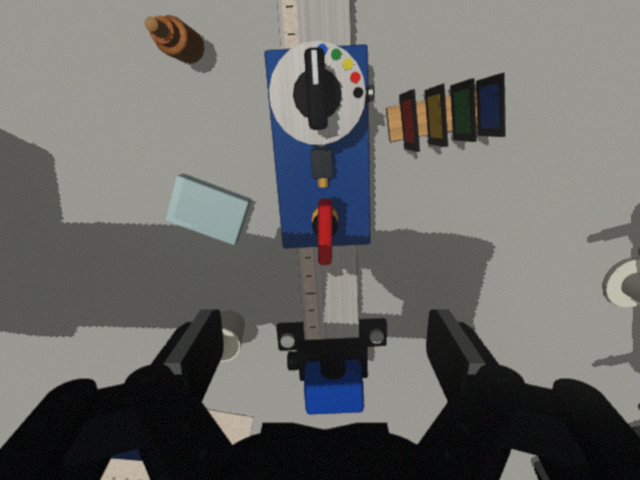

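The wrist view shows the red bar at (325,231), upright in the image. The dial is at (318,92) with the turret bar shut along the rail. There is clear room on both sides for the fingers, and the positions agree with the top view to about 2 mm.

```bash
python3 - <<'E'
from h import *
y=np.radians(74.5)
print(move_l([.566,-.1225,.13],.12,[np.pi,0,y]))
print(move_l([.566,-.1225,.086],.08,max_force=10))
gripper_to(0.0,60)
hold(.2)
o=observe();print({k:np.round(o[k],4) for k in("time_s","eef_pos","tcp_rot","q","ft_force","torque","opening","grasp_force")})
E
```

```text
False
False
{'time_s': np.float64(4.7417), 'eef_pos': array([ 0.5657, -0.1224,  0.0866]), 'tcp_rot': array([-3.1409e+00,  1.0000e-04,  1.3003e+00]), 'q': array([-3.4930e-01,  2.5850e-01,  1.7689e+00, -1.0000e-04,  1.1149e+00,
       -7.8700e-02]), 'ft_force': array([-3.5157,  0.979 ,  5.7073]), 'torque': array([ 0.1052,  0.6069, -0.0335]), 'opening': np.float64(0.0163), 'grasp_force': np.float64(58.5301)}
```

```bash
python3 - <<'E'
from h import *
a=np.radians(77.8);u=np.array([np.cos(a),np.sin(a),0]);n=np.array([u[1],-u[0],0])
p0=np.array([.566,-.1225,.086]);s=0
for k in range(9):
    s+=.02
    hit=move_l(p0+u*s,.06,max_force=12)
    o=observe();f=o["ft_force"];e=o["eef_pos"]-p0
    print(round(s,3),hit,"along",round(e@u,4),"across",round(e@n,4),"F",round(f@u,2),round(f@n,2),"tz",round(o["torque"][2],3),"yaw",round(o["tcp_rot"][2],4),round(o["time_s"],2))
    if hit:break
E
```

```text
0.02 False along 0.0206 across -0.0002 F 1.07 -2.85 tz 0.017 yaw 1.3007 5.22
0.04 False along 0.0406 across -0.0002 F 2.38 -4.13 tz 0.025 yaw 1.3007 5.71
0.06 False along 0.0606 across -0.0002 F 1.98 -3.37 tz -0.013 yaw 1.3007 6.19
0.08 False along 0.0806 across -0.0001 F 0.82 -3.39 tz -0.035 yaw 1.3007 6.67
0.1 False along 0.1006 across -0.0 F 1.99 -3.48 tz 0.043 yaw 1.3007 7.16
0.12 True along 0.1188 across -0.0001 F -2.21 -0.74 tz -0.02 yaw 1.3009 7.55
```

```bash
cat >> h.py <<'E'
a=np.radians(77.8);u=np.array([np.cos(a),np.sin(a),0]);n=np.array([u[1],-u[0],0]);p0=np.array([.566,-.1225,.086])
def rep(t=""):
    o=observe();f=o["ft_force"];e=o["eef_pos"]-p0
    print(t,"along",round(e@u,4),"across",round(e@n,4),"z",round(e[2],4),"F",round(f@u,2),round(f@n,2),round(f[2],2),"tz",round(o["torque"][2],3),"yaw",round(o["tcp_rot"][2],4),"op",round(o["opening"],4),"g",round(o["grasp_force"],1),"t",round(o["time_s"],2));return o
E
python3 - <<'E'
from h import *
hold(.3);rep()
for s in(.1195,.1205,.1215):
    move_l(p0+u*s,.02);hold(.2);rep(s)
p,d=get_image("top");cv2.imwrite("pics/top1.png",cv2.resize(p[170:310,150:410,::-1],None,fx=3,fy=3))
E
```

```text
along 0.1188 across -0.0001 z 0.0006 F -2.27 -1.58 5.01 tz 0.014 yaw 1.3006 op 0.0169 g 58.7 t 7.85
0.1195 along 0.1188 across -0.0 z 0.0006 F -3.47 -2.95 6.83 tz 0.017 yaw 1.3006 op 0.0165 g 59.0 t 8.3
0.1205 along 0.1189 across 0.0 z 0.0006 F -7.13 -2.99 7.88 tz -0.033 yaw 1.3006 op 0.0165 g 59.1 t 8.75
0.1215 along 0.119 across -0.0 z 0.0005 F -9.73 -3.3 7.14 tz 0.058 yaw 1.3006 op 0.0162 g 59.2 t 9.2
```

View pics/top1.png

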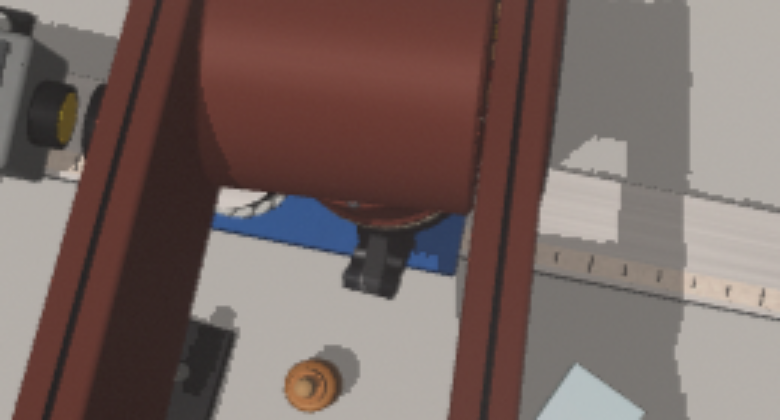

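The arm hides most of the saddle in this view (plate edge at about (460,270)), and the dropper and prism look undisturbed. The push force rises to 10 N with no movement, so the saddle is hard against the foot. Next is tightening.

```bash
python3 - <<'E'
from h import *
p=p0+u*.1213
y=1.3006
while y>0.02:
    y-=.12 if y>.5 else .06
    movep(p,[np.pi,0,y]);o=rep(round(1.358-y,3))
    if abs(o["torque"][2])>.45:break
hold(.3);rep()
E
```

```text
0.177 along 0.119 across 0.0001 z 0.0006 F -8.5 -3.12 7.09 tz -0.066 yaw 1.1796 op 0.017 g 59.1 t 9.5
0.297 along 0.119 across 0.0002 z 0.0006 F -8.78 -3.39 7.32 tz -0.102 yaw 1.0595 op 0.0166 g 59.0 t 9.75
0.417 along 0.119 across 0.0003 z 0.0006 F -9.07 -2.46 6.84 tz -0.05 yaw 0.9396 op 0.0167 g 59.0 t 10.0
0.537 along 0.1189 across 0.0004 z 0.0006 F -9.31 -1.97 7.4 tz -0.103 yaw 0.8196 op 0.0163 g 59.0 t 10.25
0.657 along 0.1189 across 0.0005 z 0.0006 F -9.81 -1.69 6.1 tz -0.137 yaw 0.6996 op 0.0163 g 58.9 t 10.5
0.777 along 0.1188 across 0.0005 z 0.0006 F -9.31 -1.04 6.27 tz -0.043 yaw 0.5795 op 0.0164 g 58.9 t 10.75
0.897 along 0.1187 across 0.0006 z 0.0006 F -10.57 -1.54 6.15 tz -0.079 yaw 0.4595 op 0.0165 g 58.9 t 11.0
0.957 along 0.1187 across 0.0007 z 0.0006 F -11.37 -1.37 5.67 tz -0.087 yaw 0.3999 op 0.0167 g 58.9 t 11.25
1.017 along 0.1187 across 0.0007 z 0.0006 F -10.4 -0.28 5.48 tz -0.057 yaw 0.34 op 0.0169 g 58.9 t 11.5
1.077 along 0.1186 across 0.0007 z 0.0006 F -10.82 -0.79 5.17 tz -0.001 yaw 0.28 op 0.0168 g 58.9 t 11.75
1.137 along 0.1186 across 0.0007 z 0.0006 F -9.56 -1.2 5.3 tz -0.029 yaw 0.2199 op 0.016 g 58.9 t 12.0
1.197 along 0.1185 across 0.0007 z 0.0006 F -9.49 -0.24 6.12 tz -0.025 yaw 0.1599 op 0.0169 g 58.9 t 12.25
1.257 along 0.1185 across 0.0008 z 0.0007 F -10.37 -1.28 5.52 tz 0.241 yaw 0.1007 op 0.0167 g 58.9 t 12.5
1.317 along 0.1185 across 0.001 z 0.0008 F -10.61 -1.18 7.61 tz 0.587 yaw 0.0411 op 0.0159 g 64.4 t 12.75
 along 0.1185 across 0.0008 z 0.0008 F -11.13 -0.28 5.8 tz 0.603 yaw 0.0416 op 0.0159 g 64.4 t 13.05
```

```bash
python3 - <<'E'
from h import *
q=p0+u*.1187
movep(q,[np.pi,0,.08]);rep()
gripper_to(.06,60);rep("open")
move_l(q+[0,0,.09],.15)
movep(q+[0,0,.15],[np.pi,0,1.358])
hold(.2);rep()
c=get_calibration("wrist");p,d=get_image("wrist");cv2.imwrite("pics/w2.png",p[:,:,::-1])
np.savez("/tmp/w2.npz",p=p,d=d,K=c["intrinsics"],T=c["world_from_camera"])
m=mask(p,"red");n_,l,s,cc=cv2.connectedComponentsWithStats(m);i=1+np.argmax(s[1:,4]);r=cv2.minAreaRect(cv2.findNonZero((l==i).astype(np.uint8)));print(s[i],r)
Q=np.array([onz(c,b,.117)[:2] for b in cv2.boxPoints(r)]);print(Q,Q.mean(0),q)
E
```

```text
along 0.1179 across 0.0008 z 0.0009 F -3.07 -0.18 5.81 tz 0.483 yaw 0.0808 op 0.016 g 64.2 t 13.3
open along 0.1188 across -0.0002 z -0.0002 F 0.18 0.04 -0.46 tz -0.033 yaw 0.0801 op 0.0601 g 0.0 t 13.79
 along 0.1187 across -0.0002 z 0.1495 F -0.89 -0.39 -0.07 tz 0.009 yaw 1.3575 op 0.0597 g 0.0 t 15.91
[ 296  215   59   36 1133] ((323.630126953125, 232.51370239257812), (19.89699363708496, 60.51027297973633), 69.44395446777344)
[[ 5.66874510e-01 -1.03388569e-04]
 [ 6.12667018e-01  7.07435794e-03]
 [ 6.15103335e-01 -8.43087349e-03]
 [ 5.68565179e-01 -1.60396805e-02]] [ 0.59080251 -0.0043749 ] [ 0.59108425 -0.00648073  0.086     ]
```

View pics/w2.png

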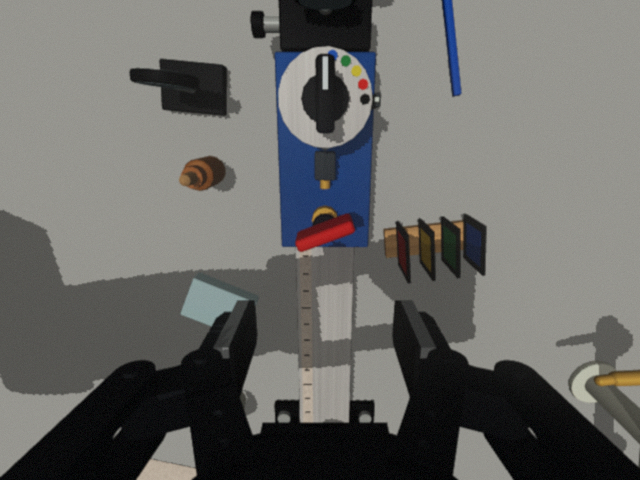

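The saddle sits against the foot with no gap, at (325,50). The red bar lies crosswise at (324,232), about 1.20 rad. The turret knob at (325,92) is still shut and aligned with the rail. I'll locate its axis and height from two wrist positions.

```bash
cat > t.py <<'E'
from h import *
def turret(p,c,near,tag):
    # dial: bright, unsaturated, near the expected pixel; white line: brightest strip in the bar
    g=cv2.cvtColor(p,cv2.COLOR_RGB2HSV);x,y=near
    m=((g[...,2]>150)&(g[...,1]<60)).astype(np.uint8)
    b,s,cc=blob(m,near,60)
    hull=cv2.convexHull(cv2.findNonZero(b));(ex,ey),ax,an=cv2.fitEllipse(hull)
    k=b.copy();w=np.zeros_like(m);cv2.fillPoly(w,[hull],1)
    dark=((g[...,2]<45)&(w>0)).astype(np.uint8);db,ds,dc=blob(dark,near,60)
    wl=m.copy()*w;n_,l,ss,lc=cv2.connectedComponentsWithStats(wl)
    cand=[(ss[i].tolist(),lc[i].round(1).tolist()) for i in range(1,n_) if ss[i,4]>20]
    print(tag,"dial",s,(round(ex,1),round(ey,1)),np.round(ax,1),"at .104",onz(c,(ex,ey),.104).round(4),"dark",ds,dc.round(1),cand)
    return np.array([ex,ey]),[q for q in cand if q[0][4]<600]
E
python3 - <<'E'
from t import *
w=np.load("/tmp/w2.npz");c1=dict(intrinsics=w["K"],world_from_camera=w["T"])
ax=p0+u*.2187;print("axis pred",ax)
a1,l1=turret(w["p"],c1,(325,95),"v1")
movep(np.r_[(p0+u*.1587)[:2],.22],[np.pi,0,1.358]);hold(.2)
c2=get_calibration("wrist");p,d=get_image("wrist")
np.savez("/tmp/w3.npz",p=p,d=d,K=c2["intrinsics"],T=c2["world_from_camera"])
K=c2["intrinsics"];T=np.linalg.inv(c2["world_from_camera"]);v=T@np.r_[ax[:2],.104,1];px=(K@v[:3])[:2]/v[2];print(px)
a2,l2=turret(p,c2,tuple(px.astype(int)),"v2")
print("tri dial",tri(ray(c1,a1),ray(c2,a2)))
if l1 and l2: print("tri line",tri(ray(c1,l1[0][1]),ray(c2,l2[0][1])))
cv2.imwrite("pics/w3.png",p[:,:,::-1])
E
```

```text
axis pred [0.61221673 0.09126086 0.086     ]
v1 dial [ 279   47   92  100 3848] (324.5, 96.5) [92.9 99.7] at .104 [0.6124 0.0912 0.104 ] dark [ 302   55   47   78 1986] [325.  98.] [([279, 47, 92, 100, 3848], [319.2, 97.7]), ([323, 57, 5, 32, 159], [325.0, 72.6])]
[323.16157518 154.53278129]
v2 dial [ 277  107   94   96 3802] (323.5, 154.5) [93.5 96.4] at .104 [0.6124 0.0912 0.104 ] dark [ 301  124   46   74 1874] [323.9 161.2] [([277, 107, 94, 96, 3802], [318.4, 152.9]), ([322, 126, 4, 31, 124], [323.5, 141.0])]
tri dial (array([0.61241883, 0.09120944, 0.10392615]), np.float64(2.1937529703854313e-07))
tri line (array([0.61485477, 0.10160331, 0.1415158 ]), np.float64(0.00022697708629285232))
```

View pics/w3.png

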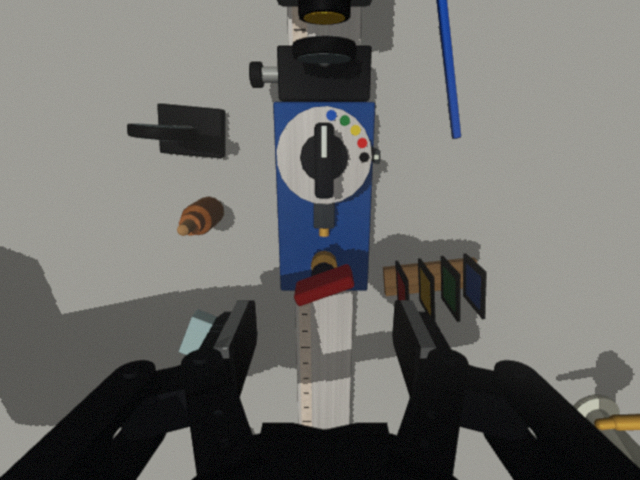

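The second view shows the dial at (323,154) with the bar shut. The triangulated axis is (0.6124, 0.0912), dial height 104 mm and bar top 141.5 mm, which matches the text. Now I'll grasp the knob and turn it while watching the torque.

```bash
python3 - <<'E'
from h import *
q=np.array([.6124,.0912,.111])
move_l([q[0],q[1],.165],.15,[np.pi,0,1.358])
print(move_l(q,.06,max_force=10));rep()
gripper_to(0,80);hold(.2);rep("grip")
log=[]
for t in np.r_[np.arange(.04,1.02,.04),1.03,1.05]:
    movep(q,[np.pi,0,1.358-t]);hold(.1)
    f=[]
    for _ in range(4):
        hold(.02);o=observe();f.append(o["torque"][2])
    a=1.358-o["tcp_rot"][2];log.append((a,np.mean(f)))
    if np.mean(f)>.55:break
print(np.round(log,3).tolist());rep()
c=get_calibration("wrist");p,d=get_image("wrist");cv2.imwrite("pics/w4.png",p[:,:,::-1])
E
```

```text
False
 along 0.2188 across 0.0006 z 0.0255 F -0.36 0.92 0.49 tz 0.016 yaw 1.3581 op 0.0601 g 0.0 t 18.24
grip along 0.2187 across 0.0002 z 0.0255 F -0.1 -2.76 5.55 tz -0.022 yaw 1.358 op 0.0106 g 78.8 t 18.94
[[0.04, 0.14], [0.08, 0.142], [0.119, 0.126], [0.159, 0.132], [0.199, 0.098], [0.239, 0.102], [0.279, 0.08], [0.319, 0.03], [0.358, 0.191], [0.398, 0.179], [0.438, 0.161], [0.478, 0.161], [0.518, 0.147], [0.559, 0.118], [0.599, 0.078], [0.639, 0.068], [0.679, -0.054], [0.718, 0.226], [0.758, 0.211], [0.798, 0.183], [0.838, 0.197], [0.878, 0.135], [0.918, 0.183], [0.958, 0.173], [0.999, 0.071], [1.029, 0.052], [1.049, 0.149]]
 along 0.2182 across 0.001 z 0.0255 F -3.1 1.69 5.42 tz 0.177 yaw 0.309 op 0.0109 g 78.8 t 30.19
```

View pics/w4.png

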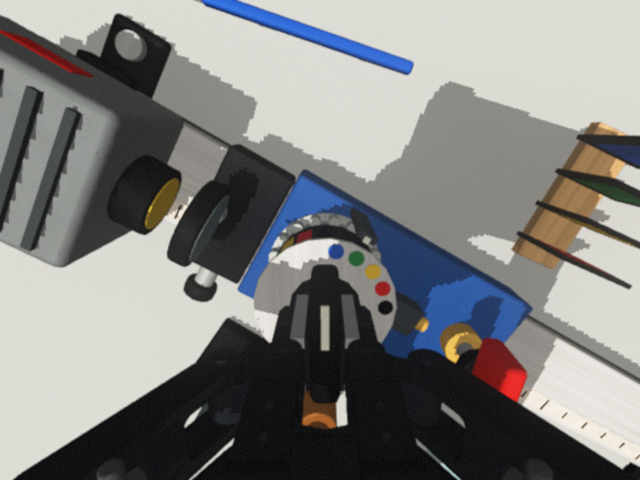

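The torque fell and jumped three times, at about 0.35, 0.71 and 1.04 rad. The picture shows the bar at (325,325) firmly between the pads, the dial turned (green dot at (357,258)), and the saddle still against the foot. The desk items in view look unmoved. Handing in while holding the knob.

```bash
python3 -c "
from h import *
rep();print(job_done())"
```

```text
along 0.2182 across 0.001 z 0.0254 F -2.55 1.3 5.3 tz 0.165 yaw 0.3089 op 0.0106 g 78.8 t 30.24
the job is handed in; nothing more can be done
None
```

I handed the job in at about 30 s: the saddle is home against the foot, the clamp is tight at about 1.20 rad, and the gripper is still holding the turret knob on the third (green) stop at about 1.05 rad; the hand-in returned no verdict.

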